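# Put the milk pan on the near ring, refit the control knob and turn it to full

## Task

Slide the milk pan along the tabletop hob, without lifting it, until it stands inside the printed ring next to the control stem. Then put the loose bar knob on the stem: press and turn it until its slot drops over the blade and it sits fully home on the collar; then turn it clockwise to its stop and let go. Do not disturb the mug, the salt shaker, the spice jar and the tin round about.

Things in the scene. Friction and masses are not known exactly. Their poses are not given: they have to be found in the camera images.
- hob: two-ring tabletop hob, steel with a black glass top, 190 (x) x 390 (y) mm, flat top 32 mm above the worktop; fixed for the run, it does not shift. Origin under its centre on the worktop; its y axis runs from the control panel (steel strip at the -y end, the robot's right) towards the far end. Two printed circles of 63 mm radius lie on the glass.
- ring_near (a point): centre of the printed circle next to the control panel, on the hob's top; the pan must come here. Axes as the hob.
- pan: open steel milk pan, loose, 0.3 to 0.7 kg, 104 mm over the rim, base 92 mm across, 55 mm high; wall 3 mm; origin at the centre of its underside, z up; its straight handle runs along its own +y. It starts standing on the hob about the far printed circle, 140 mm from the near one, the handle pointing roughly away from the control panel.
- pan_grip (a point): middle of the black pan handle, 108 mm from the pan's axis along the pan's +y and 49 mm above its underside; the handle there is a bar 92 mm long (along pan y), 16 mm wide (pan x) and 12 mm thick, clear space below it down to the hob or worktop. Axes as the pan.
- collar_top (a point): centre of the top face of the low round dark collar (34 mm across, 4 mm high) on the control panel, 36 mm above the worktop: the knob's underside rests here when it is fully home. Axes as the hob.
- stem (a joint): turn of the control stem, clockwise seen from above, 0 to 1.4 rad, with a stop at each end; it keeps its place by friction (0.07 N m) and starts somewhere from 0.05 to 0.5. The stem is an upright flat metal blade rising 12 mm from the collar's centre, 22 mm long and 5 mm thick. At 0 the blade's long side lies along the hob's x axis; at a value q it has turned by q clockwise from there.
- knob_mid (a point): centre (half-way up, 19 mm above the underside) of the loose black bar knob: a block 50 mm long (its own x), 22 mm wide (its own y), 38 mm high, 0.06 kg. It starts standing on the worktop to the right of the hob, slot downward. In its underside is a slot 25 mm long (along x) and 8 mm wide, 14 mm deep, centred. It fits the blade either way round (half turn), with about 0.13 rad of play each way; unless aligned it stands 12 mm too high on the blade's top.
- knob_foot (a point): centre of the knob's underside, at the slot's mouth. Axes as the knob.
- mug: striped mug, 50 mm high, right of the hob and further back; not to be disturbed. Origin under its centre.
- salt: glass salt shaker with steel top, 90 mm high, at the back right; not to be disturbed. Origin under its centre.
- pepper_jar: spice jar with black cap, 105 mm high, at the far right; not to be disturbed. Origin under its centre.
- tin: printed tin, 57 mm across, 72 mm high, left of the hob; not to be disturbed. Origin under its centre.
Not all that is in view belongs to the job. What is shaped like the part that bears knob_mid but red is not meant.

How it is judged (in metres and radians):
On the way, in this order (a step that is already met when the one before it is completed fails the run):
1. the pan stands inside the ring next to the control stem (horizontal distance between pan and ring_near below 0.017 m), for 0.2 s.
2. the knob has dropped home over the blade, the stem not yet turned up (horizontal distance between knob_foot and collar_top below 0.004 m and z of knob_foot in the frame of collar_top below 0.003 m and angle between knob_foot's own z axis and vertical below 0.12 rad and value of joint stem below 1.1 rad), for 0.1 s.
3. the stem is turned clockwise to its stop with the knob home on it (value of joint stem above 1.27 rad and z of knob_foot in the frame of collar_top below 0.003 m), for 0.1 s.
At the end, for the whole second after the job is handed in: The pan stands flat and at rest on the hob, its centre within 17 mm of the centre of the ring next to the control; the knob is upright, home on the stem (underside within 3 mm of the collar, within 4 mm of its axis), and the stem is within 0.13 rad of its clockwise stop (all of step 3 and horizontal distance between pan and ring_near below 0.017 m and z of pan in the frame of ring_near below 0.003 m and angle between pan's own z axis and vertical below 0.05 rad and linear speed of pan below 0.02 m/s and horizontal distance between knob_foot and collar_top below 0.004 m and angle between knob_foot's own z axis and vertical below 0.12 rad); the robot touches nothing.
It fails at once if the pan is lifted more than 8 mm off the hob, tipped or taken off it (z of pan in the frame of ring_near above 0.008 m or z of pan in the frame of ring_near below -0.01 m or angle between pan's own z axis and vertical above 0.15 rad).
It fails at once if the mug, shaker, spice jar or tin is moved more than 25 mm or tipped (distance of any of mug, salt, pepper_jar, tin from where it was at the start of the episode above 0.025 m or angle between any of mug, salt, pepper_jar, tin's own z axis and vertical above 0.3 rad).
It also fails if it takes over 61 s, if anything falls off the work surface, if the arm or the gripper's body presses on something with over 40 N, if the wrist force passes 120 N, or if a joint passes its speed limit or range.

## Robot

A 6-joint arm with a two-finger parallel gripper is mounted at the origin on a cart in front of the work surface, level with it; the furniture and walls round the work are solid. World frame = base frame: x ahead of the robot, y to its left, z up, the work surface at z = 0. Lengths are in mm, angles in rad, forces in N, time in s.
With the tool pointing down it reaches from about 325 to 875 mm from the base axis. Payload 4.4 kg.
Tool frame: the origin (TCP) lies on the centre line of the jaws, within the pads' length; the fingertips stand ahead of it and the grasp point (between the pads) lies 6 mm ahead of it (ctrl.tcp_to_tips is the z of the fingertips in the tool frame, in mm); z points along the fingers, y is the direction in which the jaws open and shut (so a half turn about z gives the same grasp; the last joint's range is limited). The gripper opens to 85 mm and grips with 20 to 120 N. Pads are 22 mm wide; open, the fingers measure 114 mm over their backs; the gripper's body (76 mm by 85 mm) begins 54 mm behind the grasp point. The pads swing forward as they close: fully open they stand 13 mm farther back than shut.
Start: joints at [0.978, 0.207, 1.542, -0, 1.393, -0.15], TCP at [246.38, 519.542, 256.282] pointing down, gripper open.
Joint ranges: [-2.73, 2.73], [-0.86, 2.22], [0.23, 2.46], [-1.11, 4.25], [0.08, 2.63], [-2.82, 2.82]. Speed limits (rad/s): [2.79, 2.79, 3.14, 3.14, 3.14, 3.14].

## Interface

Orientations are given as a 3x3 rotation matrix whose columns are the frame's x, y, z axes.
In Python, from plant import ctrl, sensors, optics gives the robot as it stands. Calls block until the motion is done:
- ctrl.move_ptp(position, orientation): joint-space move of the TCP to a pose.
- ctrl.move_l(position, rot=None, vel=150, threshold=None): straight line of the TCP; rot=None keeps the orientation; vel is the mean speed in mm/s. With threshold (N) it stops when the force on the tool has changed by that much, and returns True; else False.
- ctrl.set_joints(angles): joint-space move.
- ctrl.gripper_to(opening, force=None): finger opening in mm; force is the grip in N (None keeps the last); returns when the fingers have stopped.
- ctrl.hold(seconds).
- ctrl.solve_ik(position, orientation): joint angles nearest the present ones, or None.
- sensors.read_state(): the state.
- optics.grab_frame(name): name is "side" or "top" or "wrist"; returns (picture, depth): 384x512x3 uint8, red, green, blue; 384x512 float32, mm along the optical axis (not along the pixel's ray), 0 where there is no reading.
- optics.camera_params(name): a dict with "mtx" (3x3 intrinsics, pixels), "k1" (the pictures are not rectified: a ray, as slopes to the right and down, at radius r is drawn at 1 + k1 r^2 times it, then the intrinsics apply), "R" (3x3) and "t" (3): a world point X has camera coordinates R X + t; the wrist camera has in their place "T_tool_cam" (4x4, takes a point from camera to tool coordinates, whose origin is the TCP and whose axes are the flange's). Camera axes: x right, y down, z forward; pixel columns grow to the right and rows downward; lengths in mm; the calibration is good to about 2 mm. A picture is of the moment at which its call begins: read the wrist's pose just before it. camera_params takes no time and is no camera call.
A pose or a line that the arm cannot do raises ctrl.MotionError and nothing moves.
- ctrl.finish_job(): hands the job in, once; it reports no verdict.
The state is a dict: "t": time; "q": joint angles; "qvel": joint speeds; "tau": joint torques, N m; "eef_pos": TCP position; "eef_rot": TCP orientation; "force": force on the tool from outside, world axes, zero at the start; "wrist_torque": the same for the moment, N m; "grip_width": finger opening in mm.
Only numpy, scipy, OpenCV 4.12 (cv2) and the standard library are available. Lean on these libraries where they do the work, as an engineer would, in place of code of your own. Each camera call takes 0.05 s, during which the arm holds its last target.

## Working session

There is one attempt and no reset: what is moved stays moved. The work goes in short steps, each a Python script; the robot and the scene stay as the last script left them, time stands still between calls to the robot, and variables do not carry over. Pictures are saved under pics/ and viewed, and the job is handed in when it is done.

```bash
ls; mkdir -p pics
python3 - <<'E'
from plant import ctrl,sensors,optics
import cv2,numpy as np
for n in("top","side"):
    p,d=optics.grab_frame(n); cv2.imwrite(f"pics/{n}0.png",p[:,:,::-1]); np.save(f"pics/{n}0.npy",d)
    c=optics.camera_params(n); print(n,c)
print(optics.camera_params("wrist"),ctrl.tcp_to_tips,sensors.read_state())
E
```

```text
pics
top {'mtx': array([[470.56070131,   0.        , 253.82894112],
       [  0.        , 470.56070131, 195.79226335],
       [  0.        ,   0.        ,   1.        ]]), 'k1': 0.0006158535519027833, 'R': array([[ 0.03632703, -0.99932332,  0.0057667 ],
       [-0.78991189, -0.03224834, -0.61237182],
       [ 0.6121434 ,  0.01769047, -0.79054886]]), 't': array([ -55.41476295,  451.50154271, 1515.54642839])}
side {'mtx': array([[482.82513189,   0.        , 254.94913795],
       [  0.        , 482.82513189, 185.77819992],
       [  0.        ,   0.        ,   1.        ]]), 'k1': -0.029057807471160917, 'R': array([[ 0.8409863 , -0.54077611,  0.01741378],
       [-0.28120083, -0.46435214, -0.83982331],
       [ 0.46224251,  0.70138313, -0.54258047]]), 't': array([-467.90814318,  216.41869427, 1526.25008066])}
{'mtx': array([[319.44337198,   0.        , 258.98778996],
       [  0.        , 319.44337198, 190.41481435],
       [  0.        ,   0.        ,   1.        ]]), 'k1': 0.015204511404562793, 'T_tool_cam': array([[-7.77982409e-04, -9.45075100e-01, -3.26852337e-01,
         8.3918736
[... 360 characters left out ...]

        1.39352845e+00, -1.50520499e-01]), 'qvel': array([ 2.01025253e-05, -1.38960915e-03, -2.64008326e-03, -4.44282307e-04,
       -1.73995974e-03, -4.88853099e-04]), 'tau': array([ 8.13241877e-04, -3.84088898e+01, -2.92547929e+01, -4.38881477e-05,
        4.77647685e-03,  6.06006509e-06]), 'eef_pos': array([246.01977132, 518.99638354, 255.20513191]), 'eef_rot': array([[-9.03564655e-01,  4.28450110e-01, -1.19092427e-03],
       [ 4.28451653e-01,  9.03562939e-01, -1.78814520e-03],
       [ 3.09944025e-04, -2.12595827e-03, -9.99997692e-01]]), 'force': array([0.1932753 , 0.48227309, 0.29936568]), 'wrist_torque': array([ 0.04529686, -0.00203577, -0.04379448]), 'grip_width': 85.25659857330412}
```

View pics/top0.png

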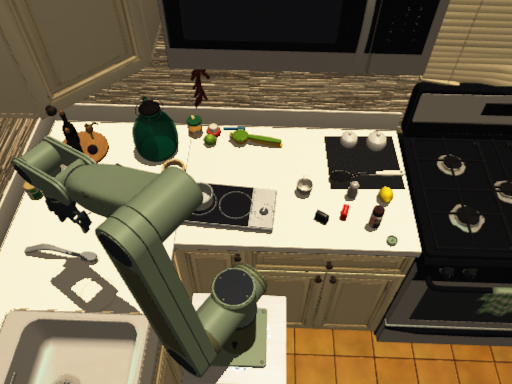

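View pics/side0.png

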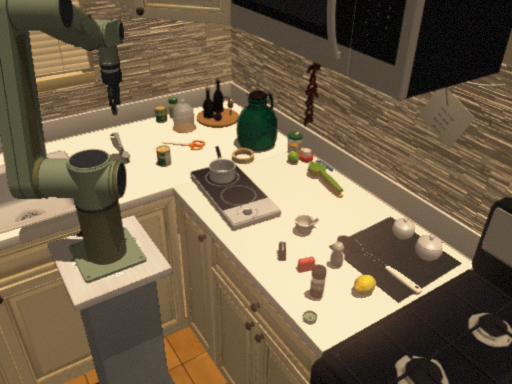

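Candidates for the knob: a black block at top (321,217) / side (282,250), and a red block of the same shape at top (345,212) / side (306,264). The black-capped spice jar is at top (377,216). I choose the black block and will check it in a close crop.

```bash
cat > h.py <<'E'
from plant import ctrl,sensors,optics
import cv2,numpy as np
def rays(uv,c):
    uv=np.atleast_2d(np.float64(uv)); K=c["mtx"]
    d=np.stack([(uv[:,0]-K[0,2])/K[0,0],(uv[:,1]-K[1,2])/K[1,1]],1)
    x=d.copy()
    for _ in range(10): x=d/(1+c["k1"]*(x**2).sum(1,keepdims=True))
    return np.c_[x,np.ones(len(x))]
def c2w(n,st=None):
    c=optics.camera_params(n)
    if n!="wrist": return c,c["R"].T,-c["R"].T@c["t"]
    T=c["T_tool_cam"]; R=st["eef_rot"]
    return c,R@T[:3,:3],R@T[:3,3]+st["eef_pos"]
def onplane(uv,z,n,st=None):
    c,R,o=c2w(n,st); w=rays(uv,c)@R.T
    return o+w*((z-o[2])/w[:,2:3])
def cloud(d,n,st=None):
    c,R,o=c2w(n,st); h,w=d.shape
    u,v=np.meshgrid(np.arange(w),np.arange(h))
    P=rays(np.c_[u.ravel(),v.ravel()],c)*d.reshape(-1,1)
    return (P@R.T+o).reshape(h,w,3)
def proj(X,n,st=None):
    c,R,o=c2w(n,st); p=(np.atleast_2d(X)-o)@R; s=p[:,:2]/p[:,2:3]
    s=s*(1+c["k1"]*(s**2).sum(1,keepdims=True)); K=c["mtx"]
    return s*[K[0,0],K[1,1]]+[K[0,2],K[1,2]]
def down(yaw): # tool x axis at yaw in world, z down
    c,s=np.cos(yaw),np.sin(yaw)
    return np.array([[c,s,0],[s,-c,0],[0,0,-1.]])
def snap(n,name):
    st=sensors.read_state(); p,d=optics.grab_frame(n)
    cv2.imwrite(f"pics/{name}.png",p[:,:,::-1]); np.savez(f"pics/{name}.npz",p=p,d=d,**st); return st,p,d
def rect(P,p,x0,x1,y0,y1): pass
E
python3 - <<'E'
from h import *
p=cv2.imread("pics/top0.png"); d=np.load("pics/top0.npy"); W=cloud(d,"top")
for nm,uv in dict(knob=(321,216),red=(345,212),mug=(304,185),salt=(352,188),pep=(377,214),collar=(264,210),ringn=(237,204),pan=(203,197),hobc1=(275,230),hobc2=(275,190)).items():
    print(nm,W[uv[1],uv[0]].round(),onplane(uv,0,"top")[0].round(), onplane(uv,32,"top")[0].round())
a=cv2.resize(p[160:250,180:310],None,fx=6,fy=6,interpolation=cv2.INTER_CUBIC); cv2.imwrite("pics/c1.png",a)
s=cv2.imread("pics/side0.png"); a=cv2.resize(s[130:290,170:340],None,fx=3.5,fy=3.5,interpolation=cv2.INTER_CUBIC); cv2.imwrite("pics/c2.png",a)
a=cv2.resize(p[170:250,290:400],None,fx=6,fy=6,interpolation=cv2.INTER_CUBIC); cv2.imwrite("pics/c3.png",a)
E
```

```text
knob [ 462. -291.   33.] [ 485. -296.    0.] [ 463. -291.   32.]
red [ 484. -383.   33.] [ 508. -390.    0.] [ 485. -383.   32.]
mug [ 623. -233.   16.] [ 636. -235.    0.] [ 610. -231.   32.]
salt [ 568. -410.   75.] [ 629. -428.    0.] [ 603. -420.   32.]
pep [ 430. -482.  101.] [ 504. -512.    0.] [ 480. -503.   32.]
collar [482. -76.  32.] [505. -77.   0.] [482. -76.  32.]
ringn [505.  27.  34.] [530.  30.   0.] [506.  28.  32.]
pan [529. 160.  38.] [559. 166.   0.] [534. 161.  32.]
hobc1 [ 414. -120.   -1.] [ 414. -120.    0.] [ 393. -119.   32.]
hobc2 [ 581. -117.   32.] [ 606. -118.    0.] [ 580. -117.   32.]
```

View pics/c2.png

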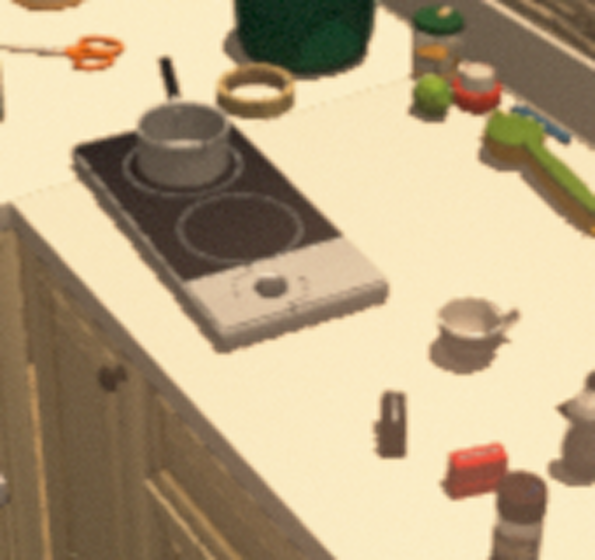

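View pics/c3.png

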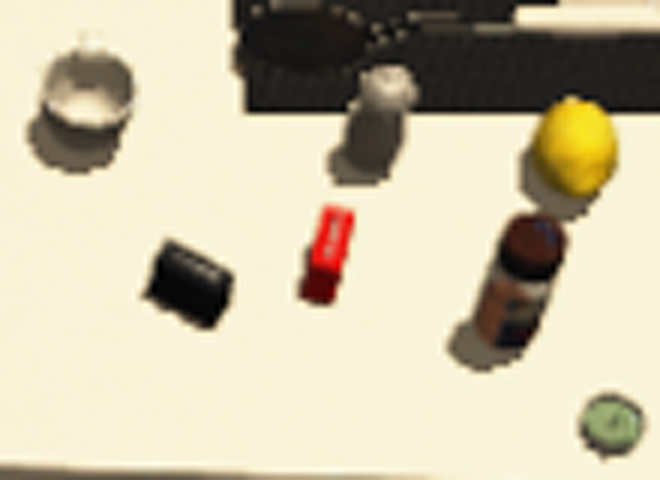

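The crop confirms it: the black block at top (321,217) is the knob, and the red one is a decoy. Next I take a wrist view over the hob.

Run:
```python
from h import *
for p in ([470,90,330],[430,-230,300]):
  for y in (np.pi,np.pi/2,0,-np.pi/2): print(p,y,ctrl.solve_ik(p,down(y)))
ctrl.move_ptp([470,90,330],down(np.pi)); ctrl.hold(0.2)
st,p,d=snap("wrist","w1"); print(st["t"],st["eef_pos"])
ctrl.move_ptp([430,-230,300],down(np.pi)); ctrl.hold(0.2)
st,p,d=snap("wrist","w2"); print(st["t"],st["eef_pos"])
```

```text
[470, 90, 330] 3.141592653589793 [ 8.07894511e-03 -5.33207395e-02  1.66825670e+00 -4.44089210e-16
  1.52665669e+00 -1.56271738e+00]
[470, 90, 330] 1.5707963267948966 [ 8.07894511e-03 -5.33207395e-02  1.66825670e+00 -4.44089210e-16
  1.52665669e+00  8.07894511e-03]
[470, 90, 330] 0 [ 8.07894511e-03 -5.33207395e-02  1.66825670e+00 -4.44089210e-16
  1.52665669e+00  1.57887527e+00]
[470, 90, 330] -1.5707963267948966 None
[430, -230, 300] 3.141592653589793 [-6.68864410e-01 -1.49583532e-02  1.69220408e+00 -4.44089210e-16
  1.46434692e+00 -2.23966074e+00]
[430, -230, 300] 1.5707963267948966 [-6.68864410e-01 -1.49583532e-02  1.69220408e+00 -4.44089210e-16
  1.46434692e+00 -6.68864410e-01]
[430, -230, 300] 0 [-6.68864410e-01 -1.49583532e-02  1.69220408e+00 -4.44089210e-16
  1.46434692e+00  9.01931916e-01]
[430, -230, 300] -1.5707963267948966 [-6.68864410e-01 -1.49583532e-02  1.69220408e+00 -4.44089210e-16
  1.46434692e+00  2.47272824e+00]
2.0833 [469.89097535  90.65942005 329.82997916]
3.5667 [ 430.54255711 -228.98784389  300.21083659]
```

View pics/w1.png

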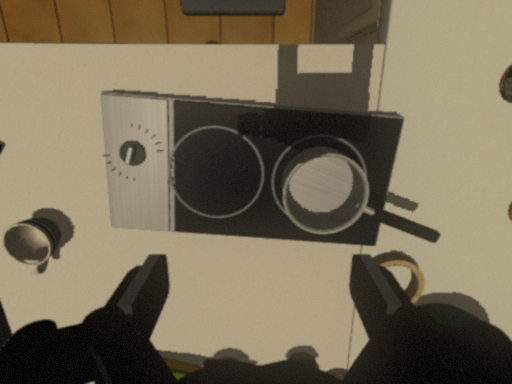

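View pics/w2.png

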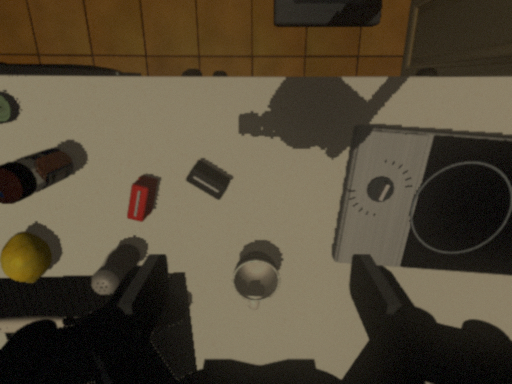

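w1 shows the hob (103–402, 92–244), collar (132,153), near ring (217,172), pan rim about (325,190) and its handle to (437,238). w2 shows the black knob at (208,178), the red one at (139,201) and the mug at (257,278). Next I fit the poses.

```bash
cat > fit.py <<'E'
from h import *
def load(n):
    z=np.load(f"pics/{n}.npz"); st={k:z[k] for k in("eef_pos","eef_rot")}; return st,z["p"],z["d"],cloud(z["d"],"wrist",st)
E
python3 - <<'E'
from fit import *
st,p,d,W=load("w1")
def at(u,v): return W[v,u].round(1)
print("table",at(50,150),at(470,150),"hob",at(150,110),at(217,172),at(370,140))
Z=W[:,:,2]
# hob top
m=((Z>24)&(Z<40)).astype(np.uint8); m[250:]=0; m[:,:95]=0;m[:,410:]=0
P=W[m>0][:,:2]; print("hob rect",cv2.minAreaRect(P.astype(np.float32)))
# pan rim
m=(Z>76)&(Z<100); m[255:]=0; m[:,:260]=0;m[:,450:]=0
P=W[m]; print(len(P),P[:,2].mean())
h=cv2.resize(p[80:260,90:250],None,fx=4,fy=4,interpolation=cv2.INTER_CUBIC)[:,:,::-1]; cv2.imwrite("pics/c4.png",h)
h=cv2.resize(p[120:260,250:450],None,fx=4,fy=4,interpolation=cv2.INTER_CUBIC)[:,:,::-1]; cv2.imwrite("pics/c5.png",h)
b=Z.copy(); b=np.clip(b,0,120)*2; cv2.imwrite("pics/z1.png",b.astype(np.uint8))
# ring: near printed circle bright pixels
g=cv2.cvtColor(p,cv2.COLOR_RGB2GRAY)
out=[]
for a in np.linspace(0,2*np.pi,72,endpoint=False):
    pass
st,p,d,W=load("w2")
h=cv2.resize(p[140:220,120:260],None,fx=5,fy=5,interpolation=cv2.INTER_CUBIC)[:,:,::-1]; cv2.imwrite("pics/c6.png",h)
h=cv2.resize(p[150:230,330:430],None,fx=6,fy=6,interpolation=cv2.INTER_CUBIC)[:,:,::-1]; cv2.imwrite("pics/c7.png",h)
Z=W[:,:,2]; m=(Z>28)&(Z<50); m[:150]=0;m[210:]=0;m[:,:175]=0;m[:,240:]=0
P=W[m]; print("knob",len(P),P.mean(0),cv2.minAreaRect(P[:,:2].astype(np.float32)))
m=(Z>34)&(Z<60); m[:160]=0;m[215:]=0;m[:,:360]=0;m[:,:]&=True; m[:,405:]=0
P=W[m]; print("blade",len(P),P.mean(0))
print(W[185,345],W[240,300],W[190,365])
E
```

```text
table [ 480.4 -204.7   -0.9] [480.  388.    0.5] hob [421.9 -46.8  33.6] [503.3  33.6  31.6] [459.8 234.6  32.8]
hob rect ((508.51348876953125, 76.77313232421875), (389.3671875, 189.23606872558594), 85.28541564941406)
2308 85.10585934073585
knob 722 [ 467.57243876 -295.50135628   37.0410731 ] ((469.2589111328125, -296.2467956542969), (49.811405181884766, 23.30067253112793), 56.44102478027344)
blade 539 [475.70290061 -77.27119337  38.51245809]
[ 477.42664273 -116.07240036   17.48786779] [ 567.24279348 -169.44660763    1.12618025] [479.64013465 -93.85796385  31.20491838]
```

View pics/c4.png

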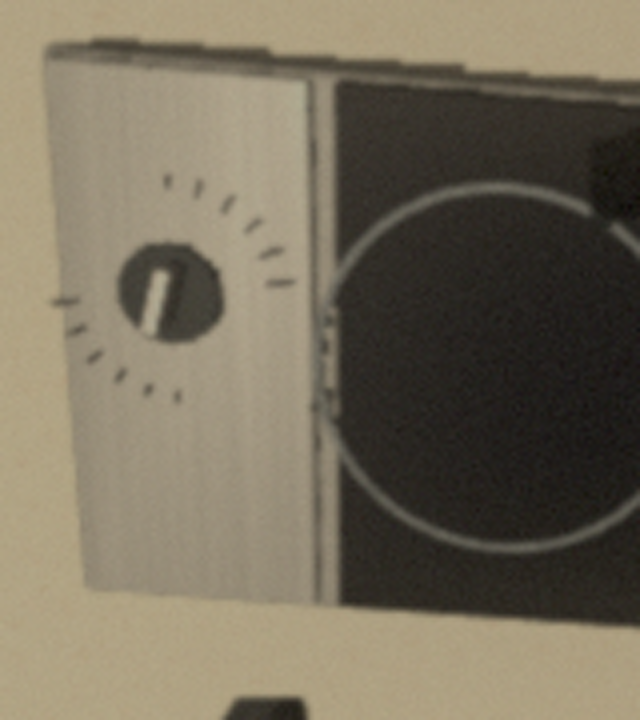

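View pics/c5.png

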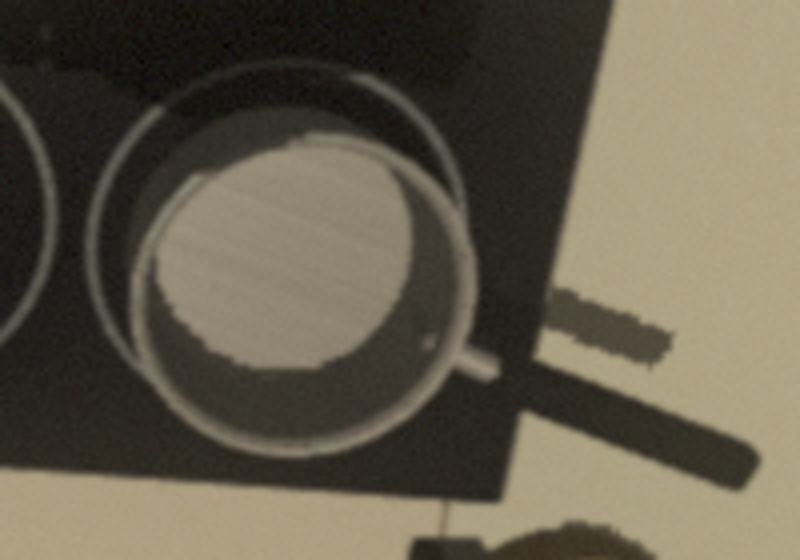

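View pics/c6.png

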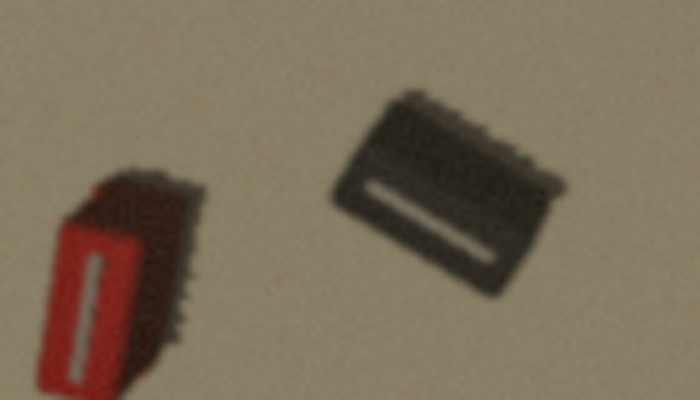

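View pics/c7.png

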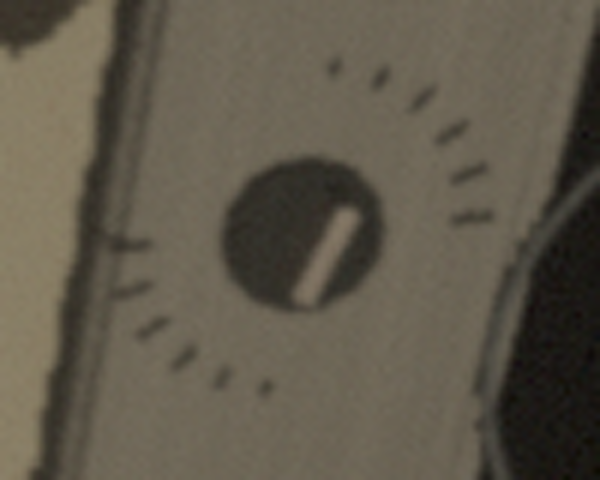

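Run:
```python
from fit import *
from scipy.optimize import least_squares
def circ(P,r=None):
    f=lambda q: np.hypot(P[:,0]-q[0],P[:,1]-q[1])-q[2]
    s=least_squares(f,[*P.mean(0),50],loss="soft_l1"); return s.x.round(1),np.abs(s.fun).mean().round(2)
st,p,d,W=load("w1"); Z=W[:,:,2]
g=cv2.cvtColor(p,cv2.COLOR_RGB2GRAY).astype(np.float32)
# ring near: unwarp on plane z=32, find radial max
c0=onplane((218,172),32,"wrist",st)[0][:2]
def ringfit(c0,rng,z,sgn=1,it=3):
    for _ in range(it):
        pts=[]
        for a in np.linspace(0,2*np.pi,120,endpoint=False):
            r=np.arange(*rng,.5); X=np.c_[c0[0]+r*np.cos(a),c0[1]+r*np.sin(a),np.full(len(r),z)]
            uv=proj(X,"wrist",st).astype(np.float32)
            v=cv2.remap(g,uv[:,:1],uv[:,1:],cv2.INTER_LINEAR)[:,0]
            if v.max()-np.median(v)>25: pts.append(X[v.argmax(),:2])
        pts=np.array(pts); q,e=circ(pts); c0=q[:2]
    return q,e,len(pts)
print("ring near",ringfit(c0,(52,74),32))
# pan rim
m=(Z>80)&(Z<95); m[255:]=0; m[:,:260]=0;m[:,450:]=0; m[120:,:]&=True
P=W[m]; 
r,e=circ(P[P[:,1]<275][:,:2]); print("pan rim depth",r,e, cv2.minEnclosingCircle(P[P[:,1]<252][:,:2].astype(np.float32)))
H=P[P[:,1]>280]; print("handle",len(H),H.mean(0),np.median(H[:,2]),cv2.minAreaRect(H[:,:2].astype(np.float32)))
# handle corners from crop c5: end (750,475)/4+(250,120), start (530,385)/4
for q in((530,386),(745,474)): print(onplane((250+q[0]/4,120+q[1]/4),32+55,"wrist",st))
print("collar,w1",onplane((90+172/4,80+293/4),36,"wrist",st))
for q in((162,270),(150,333)): print("blade",onplane((90+q[0]/4,80+q[1]/4),48,"wrist",st))
print("ring centre px",onplane((90+500/4,80+367/4),32,"wrist",st))
st,p,d,W=load("w2")
print("collar,w2",onplane((330+303/6,150+234/6),36,"wrist",st))
for q in((347,212),(306,300)): print("blade",onplane((330+q[0]/6,150+q[1]/6),48,"wrist",st))
K=[(368,187),(492,258)]
for q in K: print("knob",onplane((120+q[0]/5,140+q[1]/5),38,"wrist",st))
```

```text
ring near (array([505.4,  29.6,  64.4]), np.float64(2.3), 114)
pan rim depth [516.9 173.2  51. ] 12.3 ((526.2274169921875, 186.43670654296875), 71.49061584472656)
handle 355 [566.01776246 296.98891003  86.3935735 ] 86.73527417267252 ((567.1377563476562, 296.47161865234375), (40.60276794433594, 16.15386962890625), 67.9965591430664)
[[544.25784039 241.68374686  87.        ]]
[[574.24015493 312.55059267  87.        ]]
collar,w1 [[476.64971757 -74.2746394   36.        ]]
blade [[466.62921912 -71.67654203  48.        ]]
blade [[487.03044007 -78.19104261  48.        ]]
ring centre px [[502.78705252  30.97428113  32.        ]]
collar,w2 [[476.63644663 -76.2101052   36.        ]]
blade [[467.81497077 -72.76128028  48.        ]]
blade [[486.90174343 -78.63069856  48.        ]]
knob [[ 460.91740451 -310.49536809   38.        ]]
knob [[ 479.55110092 -280.53977849   38.        ]]
```

Run:
```python
from fit import *
st,p,d,W=load("w1")
for q in((304,294),(133,294),(475,280),(304,133),(295,455)): print(onplane((250+q[0]/4,120+q[1]/4),87,"wrist",st).round(1))
d=np.load("pics/top0.npy"); T=cloud(d,"top")
m=(T[:,:,2]>40)&(T[:,:,0]>300)&(T[:,:,0]<850)&(T[:,:,1]>-150)&(T[:,:,1]<480); m[:90]=0
m[:,:100]=0
P=T[m]; 
import collections
b=collections.Counter(map(tuple,(P[:,:2]//40*40).astype(int)))
for k in sorted(b):
    if b[k]>8: print(k,b[k],P[((P[:,:2]//40*40)==k).all(1)][:,2].max().round())
```

```text
[[514.3 170.4  87. ]]
[[514.3 119.2  87. ]]
[[509.9 221.   87. ]]
[[465.3 167.   87. ]]
[[567.8 171.3  87. ]]
(np.int64(440), np.int64(-80)) 9 50.0
(np.int64(440), np.int64(120)) 46 92.0
(np.int64(440), np.int64(160)) 23 76.0
(np.int64(480), np.int64(120)) 48 90.0
(np.int64(520), np.int64(120)) 64 95.0
(np.int64(520), np.int64(160)) 9 90.0
(np.int64(560), np.int64(120)) 10 86.0
(np.int64(560), np.int64(160)) 34 88.0
(np.int64(720), np.int64(280)) 16 115.0
(np.int64(720), np.int64(320)) 242 165.0
(np.int64(720), np.int64(360)) 277 182.0
(np.int64(720), np.int64(400)) 219 168.0
(np.int64(720), np.int64(440)) 55 143.0
(np.int64(760), np.int64(280)) 147 161.0
(np.int64(760), np.int64(320)) 178 252.0
(np.int64(760), np.int64(360)) 233 251.0
(np.int64(760), np.int64(400)) 159 271.0
(np.int64(760), np.int64(440)) 74 172.0
(np.int64(800), np.int64(280)) 74 164.0
(np.int64(800), np.int64(320)) 119 264.0
(np.int64(800), np.int64(360)) 78 278.0
(np.int64(800), np.int64(400)) 53 274.0
(np.int64(800), np.int64(440)) 20 174.0
(np.int64(840), np.int64(160)) 11 51.0
(np.int64(840), np.int64(320)) 13 235.0
```

Run:
```python
from h import *
R=down(np.radians(67.8))
ctrl.gripper_to(60)
ctrl.move_ptp([557,270,180],R)
print(ctrl.move_l([557,270,88],vel=120,threshold=12))
s=sensors.read_state(); print(s["eef_pos"],s["force"])
ctrl.gripper_to(10,force=30); ctrl.hold(.1)
s=sensors.read_state(); print(s["t"],s["grip_width"],s["eef_pos"],s["force"])
st,p,d=snap("wrist","w3"); snap("side","s3")
```

```text
False
[557.8179606  270.20627054  88.88297498] [0.82941219 0.89998103 0.78565634]
7.9667 15.316132229318562 [557.37533692 270.31523567  88.74866981] [-0.89481303  0.44259631  3.217935  ]
```

View pics/s3.png

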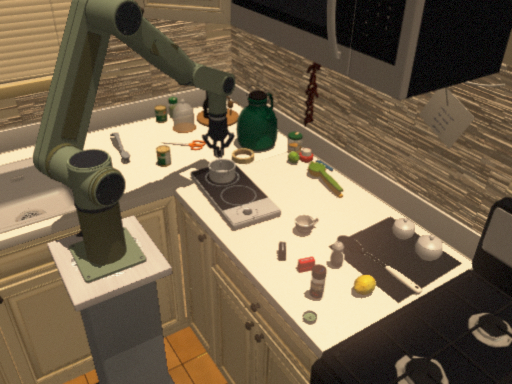

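The side view shows the gripper on the pan handle at about (218,150). The jaw width of 15.3 mm matches the 16 mm bar, so the handle is gripped. Now I slide it.

Run:
```python
from h import *
s=sensors.read_state(); P=s["eef_pos"]
print(ctrl.move_l([P[0]-12.5,P[1]-140,P[2]],vel=70,threshold=30))
s=sensors.read_state(); print(s["t"],s["grip_width"],s["eef_pos"],s["force"])
ctrl.gripper_to(60); 
P=s["eef_pos"]
ctrl.move_l([P[0],P[1],200],vel=200)
ctrl.move_ptp([440,-20,300],down(np.pi)); ctrl.hold(.2)
st,p,d=snap("wrist","w4"); print(st["t"])
```

```text
False
10.2167 15.475891266752868 [545.01525419 130.11418163  88.82029023] [1.78140301 4.41617477 5.53665724]
13.5833
```

View pics/w4.png

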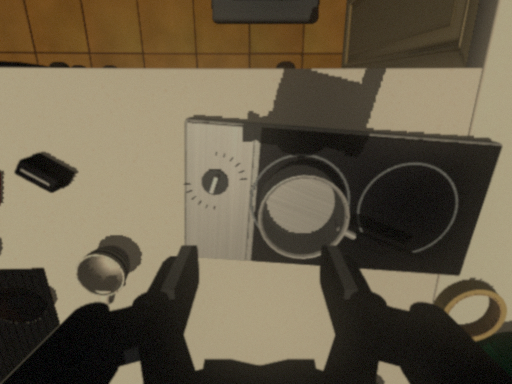

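w4 shows the pan (rim about (304,215)) over the near ring (left edge about 252, top about 155), with the collar at (215,182). I check the offset.

Run:
```python
from fit import *
st,p,d,W=load("w4")
b=p[140:270,180:370,::-1].copy()
# overlay predicted: ring + pan rim candidates
big=cv2.resize(p[:,:,::-1],None,fx=4,fy=4,interpolation=cv2.INTER_CUBIC)
a=np.linspace(0,2*np.pi,200)
def dr(c,r,z,col):
    q=proj(np.c_[c[0]+r*np.cos(a),c[1]+r*np.sin(a),np.full(200,z)],"wrist",st)*4+1.5
    cv2.polylines(big,[q.round().astype(np.int32)],True,col,1)
dr((503.5,30.5),63,32,(0,255,0)); dr((503.5,30.5),52,87,(0,0,255)); dr((477,-75.3),17,36,(255,255,0))
cv2.imwrite("pics/c8.png",big[520:1100,700:1480])
```

```text
(no output)
```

View pics/c8.png

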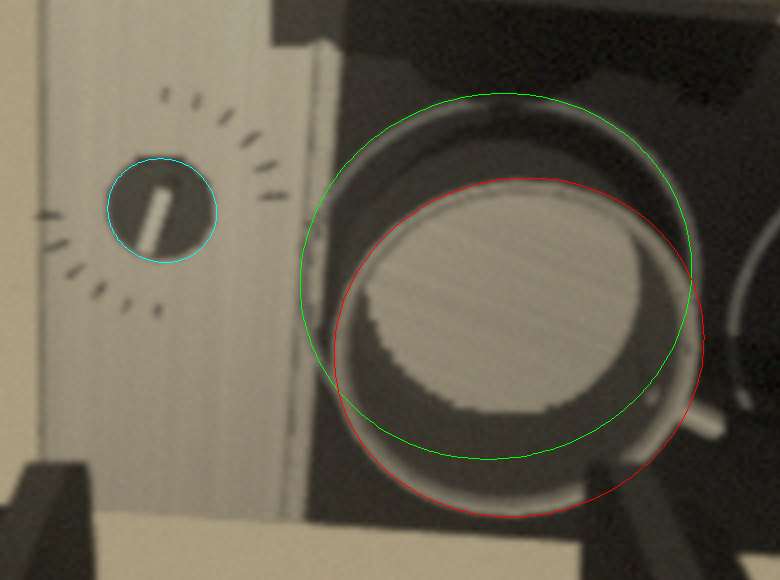

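The overlay shows the pan rim on the predicted red circle within about 3 mm, so the pan is in the ring. Next I measure the blade and the knob from the same tool-relative viewpoint, so that calibration bias cancels.

Run:
```python
from h import *
ctrl.move_ptp([477,-75.3,185],down(np.radians(162.5))); ctrl.hold(.2)
st,p,d=snap("wrist","w5"); print(st["t"],st["eef_pos"])
ctrl.move_l([477,-75.3,230],vel=250)
ctrl.move_ptp([470,-295.5,175],down(np.radians(57.5))); ctrl.hold(.2)
st,p,d=snap("wrist","w6"); print(st["t"],st["eef_pos"])
for n in("w5","w6"):
    a=cv2.imread(f"pics/{n}.png"); cv2.imwrite(f"pics/{n}c.png",cv2.resize(a[120:260,180:340],None,fx=4.5,fy=4.5,interpolation=cv2.INTER_CUBIC))
```

```text
14.425 [478.28688906 -75.11332931 187.3249187 ]
16.3167 [ 470.24245715 -294.89341842  175.17278436]
```

View pics/w5c.png

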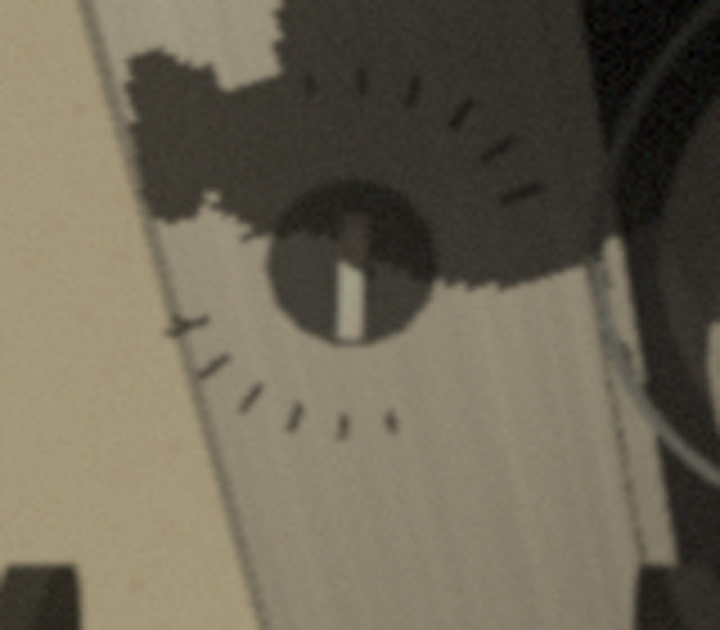

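View pics/w6c.png

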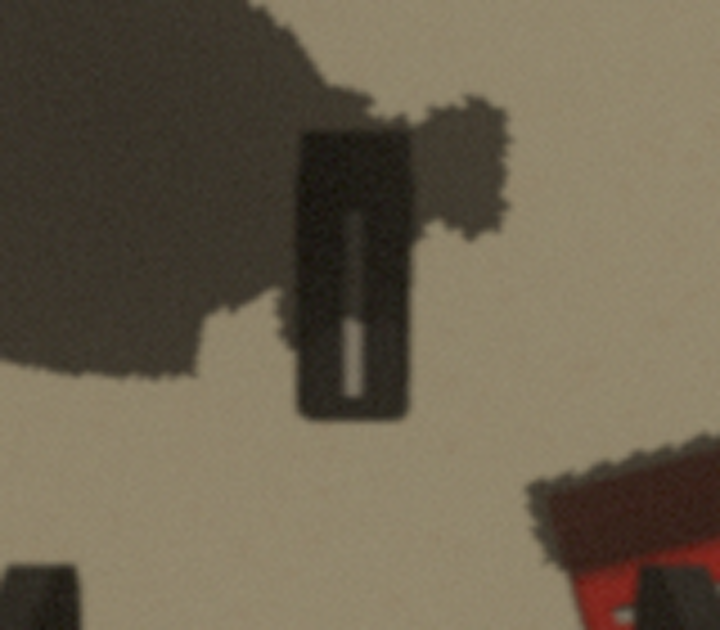

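View pics/w6.png

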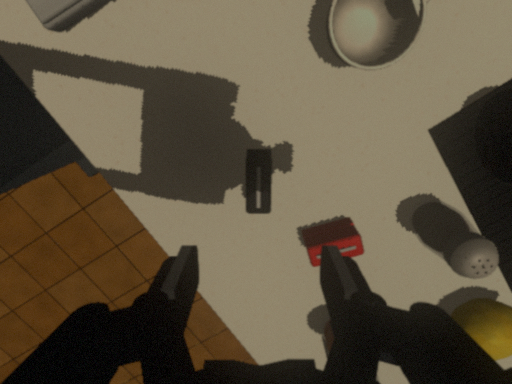

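w5c shows the blade from about (352,210) to (350,340) in the crop, the collar centred at (352,263). w6c shows the knob upright in the crop, its top stripe (355,210)–(352,397) and its near edge at row 418; the red decoy is at lower right, clear of the left jaw path. I compute in the tool frame.

Run:
```python
from fit import *
def t(uvc,z,st):
    X=onplane((180+(uvc[0]+.5)/4.5-.5,120+(uvc[1]+.5)/4.5-.5),z,"wrist",st)[0]; return ((X-st["eef_pos"])@st["eef_rot"]).round(2),X.round(1)
st,_,_,_=load("w5"); print(np.degrees(np.arctan2(st["eef_rot"][1,0],st["eef_rot"][0,0])))
for q in((353,210),(350,340),(352,263)): print("blade",t(q,48 if q[1]!=263 else 36,st))
for q in((352,180),(352,346),(268,263),(436,263)): print("collar",t(q,36,st))
st,_,_,W=load("w6"); print(np.degrees(np.arctan2(st["eef_rot"][1,0],st["eef_rot"][0,0])))
for q in((355,210),(352,397),(353,418),(298,405),(409,405),(298,200),(413,200)): print("knob",t(q,38,st))
print("foot",t((353,130),0,st))
# overlay model
for n,c,z0,dim,pos in(("w5","b",36,(22,5,12),(477,-75.3,)),("w6","k",0,(50,22,38),(470,-295.5))):
    pass
Z=W[:,:,2]; m=(Z>33)&(Z<45); m[:150]=0;m[225:]=0;m[:,:235]=0;m[:,285:]=0
P=((W[m]-st["eef_pos"])@st["eef_rot"])[:,:2]; print(len(P),P.min(0),P.max(0),cv2.minAreaRect(P.astype(np.float32)))
```

```text
162.57826876059815
blade (array([ 16.3 ,  -0.32, 139.25]), array([463.2, -70.7,  48. ]))
blade (array([ -9.19,  -0.94, 139.37]), array([487.4, -78.9,  48. ]))
blade (array([  2.47,  -0.59, 151.32]), array([476.4, -75.1,  36. ]))
collar (array([ 19.07,  -0.55, 151.24]), array([460.6, -70.1,  36. ]))
collar (array([-14.81,  -0.62, 151.39]), array([492.9, -80.3,  36. ]))
collar (array([  2.48, -16.98, 151.31]), array([471.5, -90.8,  36. ]))
collar (array([  2.46,  15.81, 151.32]), array([481.3, -59.5,  36. ]))
57.576847548693614
knob (array([1.6850e+01, 5.0000e-02, 1.3717e+02]), array([ 479.3, -280.7,   38. ]))
knob (array([-19.97,  -0.57, 137.17]), array([ 459.1, -311.5,   38. ]))
knob (array([-24.32,  -0.38, 137.17]), array([ 456.9, -315.2,   38. ]))
knob (array([-21.62, -10.91, 137.17]), array([ 449.5, -307.3,   38. ]))
knob (array([-21.63,  10.34, 137.17]), array([ 467.4, -318.7,   38. ]))
knob (array([ 18.73, -10.33, 137.17]), array([ 471.6, -273.6,   38. ]))
knob (array([ 18.72,  10.62, 137.18]), array([ 489.3, -284.8,   38. ]))
foot (array([ 23.86,  -0.44, 175.17]), array([ 482.7, -274.5,    0. ]))
1460 [-25.69210033 -11.78837503] [23.92223191 10.47602284] ((-0.9413166046142578, -0.6189765930175781), (49.68367004394531, 21.743772506713867), 0.7871750593185425)
```

Run:
```python
from h import *
R=down(np.radians(56.8))
for _ in range(4): print(sensors.read_state()["eef_pos"])
ctrl.move_l([469.6,-295.2,60],rot=R,vel=150)
print(ctrl.move_l([469.6,-295.2,32],vel=60,threshold=10))
ctrl.hold(.1); s=sensors.read_state(); print(s["eef_pos"],s["force"])
ctrl.gripper_to(18,force=60); ctrl.hold(.1)
for _ in range(3):
    s=sensors.read_state(); print(s["t"],s["grip_width"],s["eef_pos"],s["force"]); ctrl.hold(.02)
```

```text
[ 470.27167262 -295.01321469  175.25427659]
[ 470.27167262 -295.01321469  175.25427659]
[ 470.27167262 -295.01321469  175.25427659]
[ 470.27167262 -295.01321469  175.25427659]
False
[ 469.82617013 -295.39946987   32.21385009] [ 0.28855425 -0.88274912 -0.23647776]
18.525 21.31293246909179 [ 469.97840037 -295.52461665   32.46424515] [ 0.62325154 -1.06366114  2.43745475]
18.5417 21.035355780150542 [ 469.99211173 -295.55859954   32.47277203] [-0.48045398  0.02078619  2.92908762]
18.5583 21.424337532274315 [ 469.98735864 -295.54302528   32.46233582] [-0.52292174  0.53471488  3.5908946 ]
```

Run:
```python
from h import *
s=sensors.read_state(); P=s["eef_pos"]
ctrl.move_l([469.8,-295.4,125],vel=200)
T=np.array([476.1,-75.05]); R=down(np.radians(161.8))
ctrl.move_ptp([*T,120],R)
ctrl.move_l([*T,88],vel=80); ctrl.hold(.2)
s=sensors.read_state(); print(s["t"],s["grip_width"],s["eef_pos"],s["force"],np.degrees(np.arctan2(s["eef_rot"][1,0],s["eef_rot"][0,0])))
st,p,d=snap("wrist","w7")
snap("side","s7")
a=cv2.imread("pics/s7.png"); cv2.imwrite("pics/s7c.png",cv2.resize(a[130:260,180:310],None,fx=4.5,fy=4.5,interpolation=cv2.INTER_CUBIC))
```

```text
21.25 21.176561470013517 [476.64360613 -75.26199324  88.59861025] [ 0.81943157  0.51557029 -1.06390829] 161.79700489661764
```

View pics/w7.png

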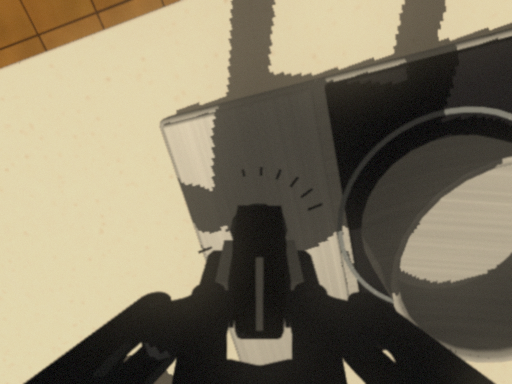

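View pics/s7c.png

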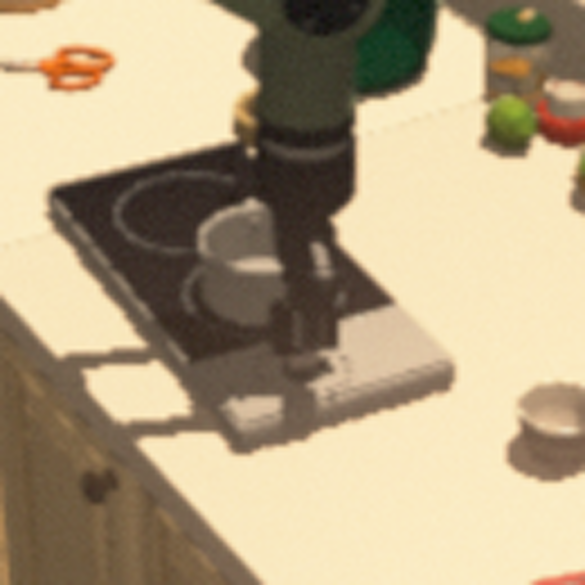

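The knob is held upright in the jaws above the collar (w7 stripe about (260,290); side crop about (305,345)). Now I lower it.

Run:
```python
from h import *
T=np.array([475.7,-74.9]); R=down(np.radians(161.8))
hit=ctrl.move_l([*T,67.5],vel=30,threshold=10)
ctrl.hold(.1); s=sensors.read_state(); print(hit,s["t"],s["grip_width"],s["eef_pos"],s["force"],s["wrist_torque"])
```

```text
True 22.0833 20.914696970781048 [475.1979777  -74.71791687  68.41325863] [-0.50691523 -0.18158452  4.47259484] [ 0.01787634 -0.00846764  0.03213459]
```

The TCP is at z 68.4 against a predicted home height of 68.5, so the knob went straight home. Now I turn it clockwise, watching the torque.

Run:
```python
from h import *
T=[475.9,-75,67.3]
yaw=161.8; n=0
while yaw>84:
    yaw-= 8 if yaw>106 else 3
    ctrl.move_l(T,rot=down(np.radians(yaw)),vel=40)
    s=sensors.read_state(); a=np.degrees(np.arctan2(s["eef_rot"][1,0],s["eef_rot"][0,0]))
    print(yaw,round(a,1),s["t"],s["eef_pos"].round(2),s["force"].round(1),s["wrist_torque"].round(3))
    if abs(s["wrist_torque"][2])>0.8: break
```

```text
153.8 153.8 22.375 [476.78 -75.43  68.41] [-1.6 -0.4  8.4] [ 0.077  0.332 -0.048]
145.8 145.8 22.6667 [476.77 -75.74  68.4 ] [-1.7 -1.8  7.5] [-0.123  0.323 -0.097]
137.8 137.8 22.9583 [476.77 -75.73  68.4 ] [-2.3 -1.6  8.1] [-0.132  0.325 -0.036]
129.8 129.8 23.25 [476.76 -75.73  68.39] [-1.5 -1.   8.4] [-0.118  0.285 -0.062]
121.80000000000001 121.8 23.5417 [476.78 -75.74  68.43] [-1.6 -1.4  8.5] [-0.163  0.341 -0.022]
113.80000000000001 113.8 23.8333 [476.73 -75.76  68.41] [-2.  -1.8  8.2] [-0.164  0.368 -0.02 ]
105.80000000000001 105.8 24.125 [476.74 -75.74  68.4 ] [-1.9 -0.8  7.7] [-0.141  0.306 -0.033]
102.80000000000001 102.8 24.375 [476.74 -75.75  68.42] [-1.1 -1.1  8.4] [-0.149  0.35   0.004]
99.80000000000001 99.8 24.625 [476.72 -75.76  68.41] [-1.8 -1.6  9.3] [-0.132  0.346 -0.061]
96.80000000000001 96.8 24.875 [476.71 -75.76  68.41] [-2.  -0.3  8.7] [-0.111  0.398  0.038]
93.80000000000001 93.8 25.125 [476.7  -75.76  68.41] [-2.2 -1.1  7.9] [-0.134  0.401  0.001]
90.80000000000001 90.8 25.375 [476.72 -75.76  68.4 ] [-2.6 -1.1  9.3] [-0.178  0.358  0.002]
87.80000000000001 87.8 25.625 [476.7  -75.76  68.4 ] [-1.6 -1.   8.8] [-0.151  0.362  0.041]
84.80000000000001 84.8 25.875 [476.69 -75.77  68.4 ] [-2.3 -1.   8.5] [-0.114  0.319  0.167]
81.80000000000001 81.9 26.125 [476.67 -75.89  68.41] [-2.4 -1.1  8.3] [-0.216  0.356  0.484]
```

Run:
```python
from h import *
T=[475.9,-75,67.3]
for yaw in (80,78.5,77):
    ctrl.move_l(T,rot=down(np.radians(yaw)),vel=40)
    s=sensors.read_state(); a=np.degrees(np.arctan2(s["eef_rot"][1,0],s["eef_rot"][0,0]))
    print(yaw,round(a,1),s["t"],s["eef_pos"].round(2),s["force"].round(1),s["wrist_torque"].round(3),s["grip_width"])
    if abs(s["wrist_torque"][2])>0.9: break
```

```text
80 80.2 26.375 [476.66 -75.91  68.43] [-1.9 -0.5  8.6] [-0.148  0.358  0.801] 21.035799939584745
78.5 78.8 26.625 [476.66 -75.93  68.43] [-2.2 -1.8  9. ] [-0.115  0.354  1.074] 21.046868659314104
```

The torque rises linearly against the stop. I back off a little within the slot's play, release, and check.

Run:
```python
from h import *
ctrl.move_l([475.9,-75,67.8],rot=down(np.radians(83)),vel=40)
s=sensors.read_state(); print(s["force"],s["wrist_torque"])
ctrl.gripper_to(40); ctrl.hold(.1)
P=sensors.read_state()["eef_pos"]
ctrl.move_l([P[0],P[1],135],vel=80)
ctrl.move_l([P[0],P[1],230],vel=200)
ctrl.move_ptp([470,-20,300],down(np.pi)); ctrl.hold(.2)
st,p,d=snap("wrist","w8"); print(st["t"],st["force"]); snap("side","s8")
big=cv2.resize(p[:,:,::-1],None,fx=4,fy=4,interpolation=cv2.INTER_CUBIC)
a=np.linspace(0,2*np.pi,200)
def dr(c,r,z,col):
    q=proj(np.c_[c[0]+r*np.cos(a),c[1]+r*np.sin(a),np.full(200,z)],"wrist",st)*4+1.5
    cv2.polylines(big,[q.round().astype(np.int32)],True,col,1)
dr((503.5,30.5),63,32,(0,255,0)); dr((503.5,30.5),52,87,(0,0,255)); dr((476.5,-75.2),17,36,(255,255,0))
x=cv2.resize(big[400:1060,640:1480],None,fx=.9,fy=.9); cv2.imwrite("pics/c9.png",x)
W=cloud(d,"wrist",st); m=(W[:,:,2]>66)&(W[:,:,2]<82)&(abs(W[:,:,0]-477)<40)&(abs(W[:,:,1]+75)<45)
P=W[m]; print(len(P),np.median(P[:,2]),cv2.minAreaRect(P[:,:2].astype(np.float32)))
```

```text
[-0.11404064 -1.29292583  4.57396455] [-0.12452781  0.11640222  0.46214761]
30.525 [-0.52752842 -0.31284672 -0.27074993]
892 73.56828525197767 ((476.57952880859375, -76.38026428222656), (48.991851806640625, 22.2928466796875), 87.27120971679688)
```

View pics/c9.png

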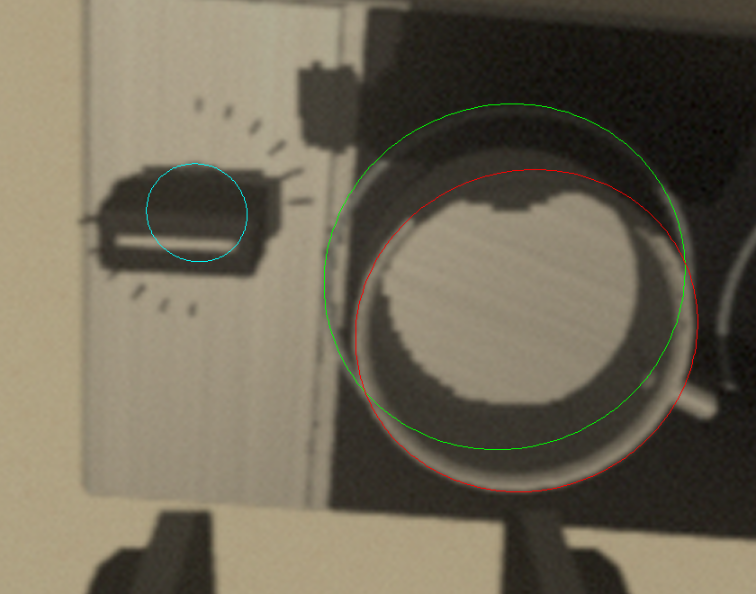

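View pics/s8.png

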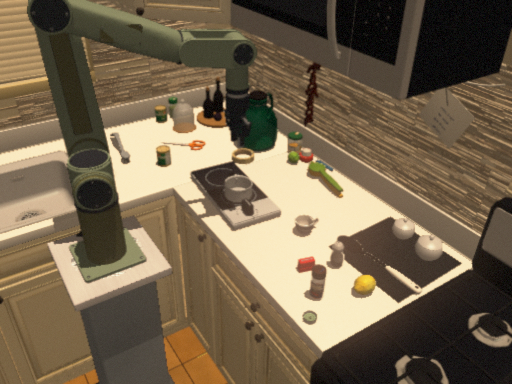

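c9 shows the pan rim on the predicted circle within about 3 mm. The knob sits over the collar with its top at z about 73.6 (74 expected when home) at yaw 87.3°, which is the stop angle (95.1°) plus the slot's play (7.5°). The side view shows the mug, shaker, jar and tin in place. I hand the job in.

```bash
python3 -c "
from plant import ctrl,sensors
ctrl.finish_job(); print(sensors.read_state()['t'])"
```

```text
the job is handed in; nothing more can be done
the job is handed in; nothing more can be done
```

The job is handed in, at about 31 s of the 61 s allowed; no verdict was reported.

- **Pan:** I gripped it by the handle and slid it 140 mm level along the hob into the near ring. In the last picture it stood within about 3 mm of the ring's centre, against the 17 mm allowed.
- **Knob onto the stem:** I picked up the black knob and left the red decoy alone. The slot dropped over the blade on the first press. The tool stopped at z 68.4 mm, where 68.5 meant fully home.
- **Turn to the stop:** I turned it clockwise until the torque climbed against the stop to 1.07 N m. I backed off about 4° and let go, with about 0.46 N m still on the knob.
- **Last checks:** The knob's top measured 73.6 mm, where 74 is fully home. It was about 1 mm off the collar's axis. Its angle was 87.3°, which fits the blade at its stop once the slot's play is counted. The stem itself I could only infer, since the knob covers it.
- **Surroundings:** The mug, shaker, jar and tin looked unmoved by eye in the side view; I did not measure them. The arm was clear of everything when I handed in.

One disagreement: the torque began to rise about 4° later than I expected from the camera angles. I put that down to calibration error and give in the arm.

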